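# Strip the filling deck for washing

### The arm

A 6-joint arm with a two-finger parallel gripper is mounted at the origin on the work surface. World frame = base frame: x ahead of the robot, y to its left, z up, the work surface at z = 0. Lengths are in mm, angles in degrees, forces in N, time in s.
With the tool pointing down it reaches from about 275 to 775 mm from the base axis. Payload 14.6 kg.
Tool frame: the origin (TCP) lies midway between the tips of the shut fingers; the grasp point (between the pads) lies 19 mm behind it; z points along the fingers, y is the line along which they close (so a half turn about z gives the same grasp; the last joint's range is limited). The gripper opens to 85 mm and grips with 20 to 120 N. Pads are 22 mm wide; open, the fingers measure 114 mm over their backs; the gripper's body (76 mm by 85 mm) begins 54 mm behind the grasp point. The pads swing forward as they close: fully open they stand 13 mm farther back than shut.
Start: joints at [-8.898, 15.075, -2.767, 72.158, 0, 81.102], TCP at [525.003, -0.006, 231.278] pointing down, gripper open.
Joint ranges: [-151.79, 151.79], [-50.71, 97.33], [-67.44, 78.34], [-121.81, 120.89], [-77.56, 73.72], [-180, 180]. Speed limits (degrees/s): [108.29, 108.29, 147.25, 159.86, 180, 180].

### API

Orientations are given as [roll, pitch, yaw] about the fixed x, y, z axes, in that order (R = Rz(yaw) Ry(pitch) Rx(roll)).
In Python, from bench import sensors, vision, order gives the robot as it stands.
- The arm moves only by the tool drive_tool, never from a script. Its argument "moves" is a list that holds one entry, the list of rows, each a list of 4 numbers: the shift along the tool's x, y, z in mm, then the turn about the tool's z in rad. In form: [[[dx, dy, dz, turn], ...]]. A call has exactly 8 rows; each row is the pose to reach, as a shift and turn from the pose commanded when the call began, along the tool's axes at that moment; what a row does not reach only later rows make up. A row lasts 1/8 s, in which the tool goes at most 62.5 mm and 10.7 degrees, less where a joint would pass 70% of its speed; a pose out of reach is approached as far as the arm can. A call with a gripper value outside its range is refused whole. "jaw" is the finger opening in mm, from 0 to 85.4, set as the call begins (left out, the last holds). The fingers move at their own pace and stop on an object; the grip force is fixed at half the most. Time passes only in rows, so rows that repeat a pose let the fingers close, or fill a call up. It gives the time, the measured TCP pose, the force, the opening and the grip force at its end, in the units of the state.
- sensors.observe(): the state, without advancing time (a new reading comes with each control period).
- vision.capture(name): name is "scene" or "side" or "wrist"; returns a dict with "image" (420x560x3 uint8, red, green, blue), "fx", "fy", "cx", "cy" (pixels), "extrinsics" (4x4, takes a point from camera to world coordinates). Camera axes: x right, y down, z forward; pixel columns grow to the right and rows downward; lengths in mm; the calibration is good to about 2 mm. A picture is of the moment at which its call begins. There is no depth.
- order.hand_in(): hands the job in; it is judged then, once.
The state is a dict: "time": time; "qpos": joint angles; "qvel": joint speeds; "tau": joint torques, N m; "position": TCP position; "tcp_rot": TCP orientation; "wrist_force": force on the tool from outside, world axes, zero at the start; "moment": the same for the moment, N m; "width": finger opening in mm; "grip_force": force on a finger pad.
Only numpy, scipy, OpenCV 4.12 (cv2) and the standard library are available. Lean on these libraries where they do the work, as an engineer would, in place of code of your own. Each camera call takes 0.05 s, during which the arm holds its last target. There are 200 camera calls.

### The job

Get the filling deck ready for washing: lift the clear guard gently all the way up onto its open stop, put every stray screw cap into the scrap bin and draw each divider plate up out of its slot and put it in the wash tub. When the deck is bare, lower the guard gently until it is fully closed, and let go; leave the bottles and the jar where they stand.

Things in the scene. Friction and masses are not known exactly. Their poses are not given: they have to be found in the camera images.
- deck: fixed filling deck, an aluminium slab 280 (x) x 250 (y) x 30 mm high, origin at the centre of its underside, top face at z = 30; a rim 6 mm wide and 6 mm high runs round the top's edge. Caps stand on its near (-x) half, a black slotted block on its far half
- slot_block (a point): centre of the top face of the black slotted block, at x = +85, y = 0, z = 54 in the deck's frame (same axes); the block is 76 (x) x 192 (y) x 24 mm high on the deck. Three slots run along x at y = -50, 0 and +50 from here, each 7.5 mm wide, 64 mm long, 24 mm deep, closed at both ends
- guard (a joint): angle of the clear guard hood over the deck: 0 = closed; 1.7 rad = open on its stop, swung up to the deck's -y side. A stiff friction hinge holds it at any angle (2 to 6 N at the tab moves it). The hood, 270 (x) x 250 (y) mm, 0.4 kg, has a clear top 98 mm above the hinge, a skirt at +y and two end cheeks, 4 mm thick, aluminium edge trim; open at the hinge side
- guard_hinge (a point): middle of the guard's hinge line, which runs along the deck's x axis at deck y = -125, z = 36; the frame turns with the guard: x along the hinge, y from the hinge towards the tab's edge, z up through the hood when closed; a positive angle turns y towards z
- guard_tab (a point): grip point in the black lift tab on the hood's free edge: a bar 16 mm wide along x, 16 mm thick along z, standing out 56 mm along y, at y = +285, z = +75 in the guard_hinge frame. The skirt's face lies 32 mm behind this point and the tab's end 23 mm beyond it; same axes as guard_hinge
- bin: fixed grey scrap bin, square open box 140 x 140 x 90 mm high, walls and floor 4 mm; origin at the centre of its underside
- tub: fixed white wash tub, square open box 150 x 150 x 75 mm high, walls and floor 4 mm; origin at the centre of its underside
- cap0: stray hexagonal screw cap, white, 34 mm across flats, 30 mm high, 20 g, standing on the near half of the deck; origin at its centre, z along its axis, a pair of flats faces +x and -x (others at 60 degrees). May be absent
- cap1: stray hexagonal screw cap, white, 34 mm across flats, 30 mm high, 20 g, standing on the near half of the deck; origin at its centre, z along its axis, a pair of flats faces +x and -x (others at 60 degrees). May be absent
- cap2: stray hexagonal screw cap, grey, 28 mm across flats, 30 mm high, 20 g, standing on the near half of the deck; origin at its centre, z along its axis, a pair of flats faces +x and -x (others at 60 degrees). May be absent
- cap3: stray hexagonal screw cap, grey, 28 mm across flats, 30 mm high, 20 g, standing on the near half of the deck; origin at its centre, z along its axis, a pair of flats faces +x and -x (others at 60 degrees). May be absent
- plate0: steel divider plate 60 (x) x 6 (y, its thickness) x 80 mm (z), 90 g, standing upright in one of the deck's slots, its lower edge 24 mm deep; origin at its centre. May be absent
- plate1: steel divider plate 60 (x) x 6 (y, its thickness) x 80 mm (z), 90 g, standing upright in one of the deck's slots, its lower edge 24 mm deep; origin at its centre. May be absent
- plate2: steel divider plate 60 (x) x 6 (y, its thickness) x 80 mm (z), 90 g, standing upright in one of the deck's slots, its lower edge 24 mm deep; origin at its centre. May be absent
- bottle0: bystander: filled aluminium bottle with red label, diameter 44, 130 mm high, standing on the table; origin at the centre of its underside
- bottle1: bystander: filled aluminium bottle with red label, diameter 44, 130 mm high, standing on the table; origin at the centre of its underside
- bottle2: bystander: filled aluminium bottle with red label, diameter 44, 130 mm high, standing on the table; origin at the centre of its underside
- jar: bystander: amber glass jar, diameter 70, 80 mm high, standing on the table; origin at the centre of its underside

How it is judged:
By the outcome, as a careful person would: the job done as asked, in the order asked, and still so for the second after the job is handed in, with the robot touching nothing.
Of cap0, cap1, cap2, cap3 only 2 to 4 are there at a start; the rules pass over those that are not, and their reading is None.
Of plate0, plate1, plate2 only 1 to 2 are there at a start; the rules pass over those that are not, and their reading is None.
At some moment in a run one of cap0, cap1, cap2, cap3 may be knocked a few centimetres aside while the robot is not near it.
Once in a run the grip may slacken for a moment while it holds something.
It also fails if it takes over 210 s, if anything falls off the work surface, if the arm or the gripper's body presses on something with over 40 N, if the wrist force passes 120 N, or if a joint passes its speed limit or range.

## Working session

There is one attempt and no reset: what is moved stays moved. The work goes in short steps, Python scripts to look and compute and a tool call to move; the robot and the scene stay as the last step left them, time stands still between calls to the robot, and variables do not carry over. Pictures are saved under pics/ and viewed, at most 14 in all, crops included, and the job is handed in when it is done.

Besides the shell and the picture viewer there is one more tool, called after "Emit:" by a JSON object that holds its "api" and its "payload", one argument or row to a line. drive_tool: Moves the arm, as the interface text tells. Its arguments: {"type":"object","properties":{"moves":{"type":"array"},"jaw":{"type":"number"}},"required":["moves"]}

```bash
mkdir -p pics; python3 - <<'E'
from bench import sensors, vision
import cv2,numpy as np
for n in ["scene","side"]:
    c=vision.capture(n); cv2.imwrite(f"pics/{n}0.png",c["image"][:,:,::-1])
    print(n,c["fx"],c["fy"],c["cx"],c["cy"],np.round(c["extrinsics"],3).tolist())
print(sensors.observe())
E
```

```text
scene 401.47567634959 401.47567634959 282.2464728889986 202.7653089051249 [[-0.121, 0.78, -0.614, 1137.013], [0.993, 0.096, -0.073, 82.673], [0.002, -0.618, -0.786, 821.436], [0.0, 0.0, 0.0, 1.0]]
side 505.5621758177467 505.5621758177467 282.81874724983663 220.14261375210867 [[0.997, 0.063, -0.042, 616.394], [0.075, -0.783, 0.617, -604.222], [0.007, -0.619, -0.786, 868.42], [0.0, 0.0, 0.0, 1.0]]
{'time': 0.1, 'qpos': array([-8.89794481e+00,  1.50967465e+01, -2.80127468e+00,  7.21585638e+01,
        1.25979797e-03,  8.11023000e+01]), 'qvel': array([-0.00809198,  0.05550975,  0.086183  , -0.09163207,  0.00498151,
        0.02282701]), 'tau': array([ 3.99830533e-03, -6.38578105e+01,  3.85062754e+01,  9.92193818e-03,
       -8.72614100e-05, -2.47696767e-05]), 'position': array([5.24743531e+02, 4.21056637e-02, 2.30859926e+02]), 'tcp_rot': array([-1.79944291e+02, -9.99667309e-03,  8.99997497e+01]), 'wrist_force': array([-0.10536704, -0.28309561, -0.29998877]), 'moment': array([ 0.02016187,  0.01333024, -0.01447797]), 'grip_force': 0.0, 'width': 85.52983982915539}
```

View pics/scene0.png

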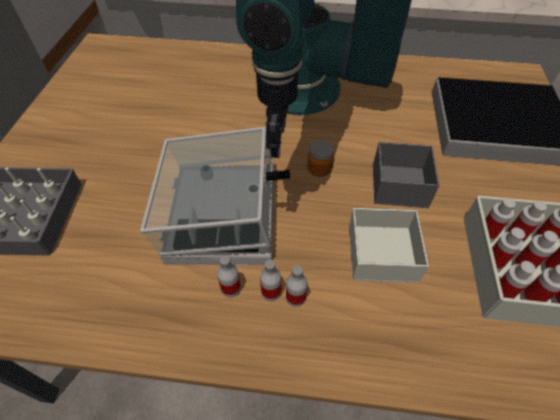

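View pics/side0.png

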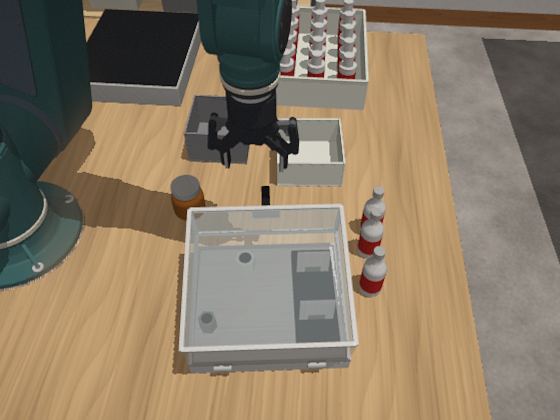

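The scene view shows the closed guard over the deck, roughly (150–275, 130–260), with its tab at (280,175). The jar is at (320,158), the bin at (405,175), the tub at (387,245) and the bottles at (229,277), (271,281) and (297,287). The side view shows two caps at (245,258) and (207,320), two plates near (313,262) and (317,308), and the tab at (266,197). I'll zoom in to get exact corners.

```bash
cat > h.py <<'E'
import numpy as np,cv2,pickle,os
from scipy.optimize import least_squares
def cap(n,save=None):
    from bench import vision
    c=vision.capture(n)
    if save: cv2.imwrite(f"pics/{save}.png",c["image"][:,:,::-1])
    return c
def proj(c,P):
    P=np.atleast_2d(np.asarray(P,float)); E=np.asarray(c["extrinsics"])
    q=(P-E[:3,3])@E[:3,:3]
    return np.c_[c["fx"]*q[:,0]/q[:,2]+c["cx"],c["fy"]*q[:,1]/q[:,2]+c["cy"]]
def ray(c,u):
    E=np.asarray(c["extrinsics"]); d=E[:3,:3]@[(u[0]-c["cx"])/c["fx"],(u[1]-c["cy"])/c["fy"],1]
    return E[:3,3],d/np.linalg.norm(d)
def atz(c,u,z):
    o,d=ray(c,u); return o+d*(z-o[2])/d[2]
def tri(obs):
    A=np.zeros((3,3));b=np.zeros(3);L=[]
    for c,u in obs:
        o,d=ray(c,u);M=np.eye(3)-np.outer(d,d);A+=M;b+=M@o;L.append((o,M))
    p=np.linalg.solve(A,b); return p,max(np.linalg.norm(M@(p-o)) for o,M in L)
def crop(img,x0,y0,x1,y1,s): # RGB->BGR upscaled w/ ticks every 20 px
    a=cv2.resize(img[y0:y1,x0:x1,::-1],None,fx=s,fy=s,interpolation=cv2.INTER_CUBIC)
    for x in range((x0//20+1)*20,x1,20):
        cv2.line(a,((x-x0)*s,0),((x-x0)*s,6),(0,255,255),1);cv2.putText(a,str(x),((x-x0)*s-10,16),0,.35,(0,0,255),1)
    for y in range((y0//20+1)*20,y1,20):
        cv2.line(a,(0,(y-y0)*s),(6,(y-y0)*s),(0,255,255),1);cv2.putText(a,str(y),(8,(y-y0)*s+4),0,.35,(0,0,255),1)
    return a
E
python3 - <<'E'
from h import *
c={n:cap(n) for n in["scene","side"]}
pickle.dump(c,open("c0.pkl","wb"))
cv2.imwrite("pics/a.png",crop(c["scene"]["image"],140,120,340,270,4))
cv2.imwrite("pics/b.png",crop(c["side"]["image"],165,180,365,380,3))
E
```

```text
(no output)
```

View pics/a.png

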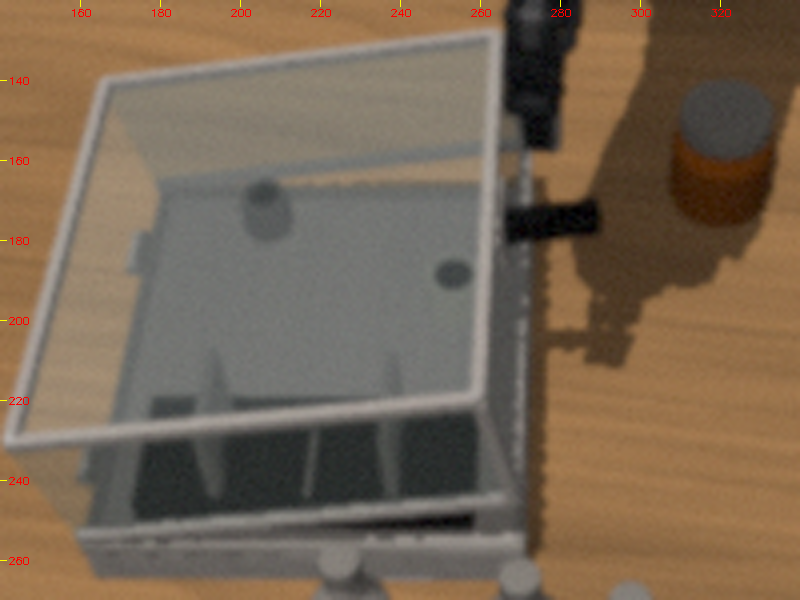

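View pics/b.png

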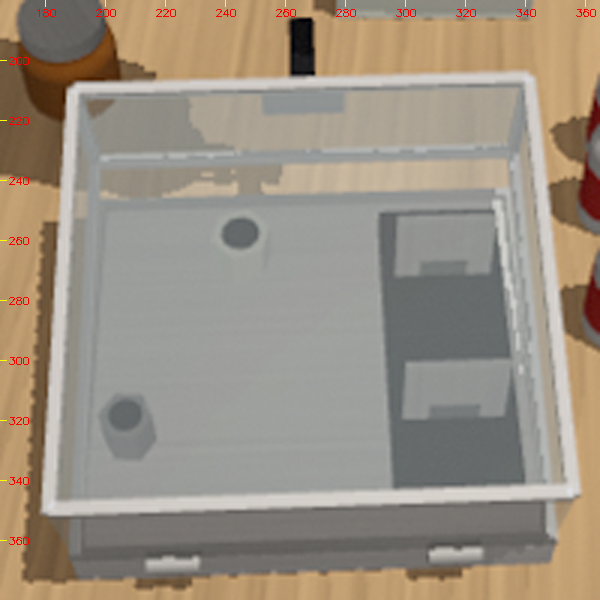

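The zoom shows the guard slightly ajar, with its cheek edge lifting at the right. There's a white cap at side (245,258) / scene (253,188) and a grey cap at side (207,318) / scene (207,170). Plates stand in the two outer slots and the middle one is empty. Next I'll fit the deck pose and guard angle.

```bash
python3 - <<'E'
from h import *
c=pickle.load(open("c0.pkl","rb"))
D={"scene":[((140,-125,0),(165,263.5)),((140,125,0),(270.5,263)),((140,-125,36),(160,253.5)),((140,125,36),(271,254))],
   "side":[((-140,-125,0),(188.5,372)),((140,-125,0),(349,366.5))]}
G={"scene":[((-135,0,98),(165.5,139)),((-135,250,98),(265,128)),((135,250,98),(261.5,220)),((135,0,98),(141.5,231)),((0,308,75),(289,174))],
   "side":[((-135,250,98),(188,208.5)),((135,250,98),(342,205)),((135,0,98),(357,344.5)),((-135,0,98),(179,351)),((0,308,82),(265.5,186))]}
def W(p,P,g):
    P=np.array(P,float)
    if g:
        a=p[3];P=np.array([P[0],P[1]*np.cos(a)-P[2]*np.sin(a)-125,P[1]*np.sin(a)+P[2]*np.cos(a)+36])
    s,k=np.sin(p[2]),np.cos(p[2]); return np.array([p[0]+k*P[0]-s*P[1],p[1]+s*P[0]+k*P[1],P[2]])
def f(p): return np.concatenate([ (proj(c[n],W(p,P,g))[0]-u) for S,g in((D,0),(G,1)) for n in S for P,u in S[n]])
r=least_squares(f,[600,-200,0,.05],loss="soft_l1");print(r.x,np.degrees(r.x[2:]));print(np.round(f(r.x).reshape(-1,2),1).tolist())
p=r.x;np.save("deck.npy",p)
for nm,u,v in[("grey",(207,168),(206.5,318)),("white",(253,188.5),(245,257.5))]: print(nm,tri([(c["scene"],u),(c["side"],v)]))
for nm,P,g in[("tab",(0,285,75),1),("tubz",(0,0,0),0),("slot+50",(85,50,86),0),("slot-50",(85,-50,86),0)]: print(nm,W(p,P,g).round(1),[proj(c[n],W(p,P,g)).round(0).tolist() for n in c])
# bin, tub, bystanders
print("tri tub corners/bin corners")
for nm,u,v in[("bin rim corner near tub/robot",(377,146),(190,97))]: print(nm,tri([(c["scene"],u),(c["side"],v)]))
cv2.imwrite("pics/c.png",np.hstack([crop(c["scene"]["image"],205,135,445,310,2)[:350],cv2.copyMakeBorder(crop(c["side"]["image"],165,85,325,260,2),0,0,0,0,0)[:350]]))
E
```

```text
[ 5.93266500e+02 -1.93152914e+02  2.92811944e-01 -1.21051264e-03] [16.77688861 -0.06935727]
[[-20.6, 20.3], [-15.6, 4.1], [-20.1, 22.7], [-16.9, 5.2], [29.8, 48.1], [29.0, 18.2], [-31.7, 16.2], [-27.2, 15.2], [-10.1, 13.0], [-15.0, 19.6], [-19.5, 13.3], [6.3, 44.3], [-0.2, 22.1], [31.4, 9.1], [34.1, 39.9], [-2.0, 34.4]]
grey (array([ 453.84512143, -196.32857731,   58.30916031]), np.float64(2.3263191213967236))
white (array([507.5695109 , -65.49445523,  60.10103391]), np.float64(0.7006760515219111))
tab [547.1 -39.9 110.7] [[[260.0, 189.0]], [[266.0, 232.0]]]
tubz [ 593.3 -193.2    0. ] [[[198.0, 226.0]], [[284.0, 336.0]]]
slot+50 [ 660.2 -120.7   86. ] [[[216.0, 231.0]], [[324.0, 280.0]]]
slot-50 [ 689.1 -216.5   86. ] [[[170.0, 238.0]], [[340.0, 330.0]]]
tri tub corners/bin corners
bin rim corner near tub/robot (array([376.14567975, 241.50351326, 157.0150234 ]), np.float64(33.09749377903875))
```

View pics/c.png

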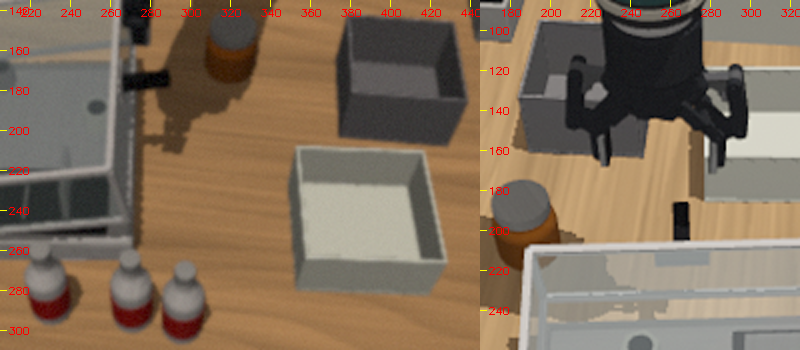

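```bash
python3 - <<'E'
from h import *
c=pickle.load(open("c0.pkl","rb"));s,d=c["scene"],c["side"]
for nm,u,v in[("G-0",(165.5,139),(179,351)),("G-250",(265,128),(188,208.5)),("G+250",(261.5,220),(342,205)),("G+0",(141.5,231),(357,344.5)),("tabend",(289,174),(265.5,186)),
 ("plate+50 top mid?",(237,208),(313,252)),("plate-50",(193.5,207),(319,300.5))]:
    P,e=tri([(s,u),(d,v)]);print(nm,P.round(1),round(e,1))
for u in[(165,263.5),(270.5,263)]: print(atz(s,u,0).round(1))
for u in[(188.5,372),(349,366.5)]: print(atz(d,u,0).round(1))
for nm,z,us in[("bin",90,[(379,144),(431,146),(437,185),(375,183)]),("tub",75,[(355,210),(417,209.5),(422.5,266),(350.5,265.5)])]:
    P=np.array([atz(s,u,z) for u in us]);print(nm,P.round(0).tolist(),P.mean(0).round(1))
for nm,z,us in[("bin",90,[(195,98),(189,157.5),(247.5,163)])]: print(nm,[atz(d,u,z).round(0).tolist() for u in us])
for nm,z,u in[("jar",80,(321,150)),("b0",130,(225,259)),("b1",130,(269.5,264)),("b2",130,(296,270))]:print(nm,atz(s,u,z).round(1))
E
```

```text
G-0 [ 437.1 -293.8  133.9] 1.3
G-250 [409.7 -45.9 174. ] 0.0
G+250 [681.6 -13.8 173.9] 1.9
G+0 [ 709.9 -261.2  132.8] 1.3
tabend [541.1  27.2 164. ] 0.6
plate+50 top mid? [630.1 -81.9 127.1] 8.7
plate-50 [ 641.7 -177.6  127.7] 11.4
[ 707.4 -242.     0. ]
[676.1   1.1   0. ]
[ 430.2 -275.7    0. ]
[ 713.1 -243.4    0. ]
bin [[340.0, 243.0, 90.0], [331.0, 378.0, 90.0], [466.0, 378.0, 90.0], [478.0, 230.0, 90.0]] [404.  307.1  90. ]
tub [[555.0, 185.0, 75.0], [535.0, 329.0, 75.0], [686.0, 327.0, 75.0], [704.0, 177.0, 75.0]] [620.  254.3  75. ]
bin [[335.0, 365.0, 90.0], [359.0, 163.0, 90.0], [488.0, 157.0, 90.0]]
jar [371.1  93.7  80. ]
b0 [751.1 -76.3 130. ]
b1 [751.5  12.4 130. ]
b2 [758.3  65.2 130. ]
```

```bash
python3 - <<'E'
from h import *
c=pickle.load(open("c0.pkl","rb"))
D={"scene":[((140,-125,0),(165,263.5)),((140,125,0),(270.5,263)),((140,-125,36),(160,253.5)),((140,125,36),(271,254))],
   "side":[((-140,-125,0),(188.5,372)),((140,-125,0),(349,366.5))]}
G={"scene":[((-135,0,98),(165.5,139)),((-135,250,98),(265,128)),((135,250,98),(261.5,220)),((135,0,98),(141.5,231)),((0,308,75),(289,174))],
   "side":[((-135,250,98),(188,208.5)),((135,250,98),(342,205)),((135,0,98),(357,344.5)),((-135,0,98),(179,351)),((0,308,82),(265.5,186))]}
open("h.py","a").write('''
def W(p,P,g=0):
    P=np.array(P,float)
    if g:
        a=p[3];P=np.array([P[0],P[1]*np.cos(a)-P[2]*np.sin(a)-125,P[1]*np.sin(a)+P[2]*np.cos(a)+36])
    s,k=np.sin(p[2]),np.cos(p[2]); return np.array([p[0]+k*P[0]-s*P[1],p[1]+s*P[0]+k*P[1],P[2]])
''')
import h; from importlib import reload; reload(h); W=h.W
f=lambda p: np.concatenate([ (proj(c[n],W(p,P,g))[0]-u) for S,g in((D,0),(G,1)) for n in S for P,u in S[n]])
r=least_squares(f,[555,-140,.12,.16]);p=r.x;print(p,np.degrees(p[2:]));print(np.round(f(p).reshape(-1,2),1).tolist());np.save("deck.npy",p)
for nm,P,g in[("tab",(0,285,75),1),("plate+50 top",(85,50,110),0),("plate-50 top",(85,-50,110),0)]: print(nm,W(p,P,g).round(1),[proj(c[n],W(p,P,g)).round(0).tolist() for n in c])
for a in np.arange(.16,1.71,.22):
    q=p.copy();q[3]=a;print(round(a,2),W(q,(0,285,75),1).round(0))
E
```

```text
[ 5.56653067e+02 -1.36672025e+02  1.15563345e-01  1.64434851e-01] [6.62129196 9.421423  ]
[[-1.5, 0.9], [0.8, 2.1], [-0.2, 3.0], [-0.0, 3.1], [0.9, 0.8], [-1.7, 0.6], [0.1, 1.3], [-0.6, 0.2], [-1.6, -0.5], [-0.0, -0.7], [1.0, -0.2], [0.3, 0.8], [-2.4, 0.3], [-2.5, -0.7], [0.9, -1.1], [-1.7, -1.2]]
tab [540.1   6.2 156.6] [[[280.0, 175.0]], [[264.0, 197.0]]]
plate+50 top [635.3 -77.2 110. ] [[[237.0, 218.0]], [[312.0, 252.0]]]
plate-50 top [ 646.9 -176.5  110. ] [[[191.0, 218.0]], [[317.0, 300.0]]]
0.16 [540.   7. 155.]
0.38 [544. -26. 211.]
0.6 [549. -69. 259.]
0.82 [ 555. -122.  296.]
1.04 [ 562. -182.  320.]
1.26 [ 569. -245.  330.]
1.48 [ 577. -309.  327.]
1.7 [ 584. -371.  309.]
```

Deck pose: (556.7, −136.7), yaw 6.6°, with the guard at about 0.164 rad and the tab grip point at (540, 6, 157). The fit agrees to about 2 mm. I'll hover over the tab and check it with the wrist camera.

Emit:
{"api": "drive_tool", "payload": {
  "moves": [
    [[2,4,8,-0.02],[4,8,16,-0.06],[6.5,15,24,-0.116],[6.5,15,31,-0.116],[6.5,15,31,-0.116],[6.5,15,31,-0.116],[6.5,15,31,-0.116],[6.5,15,31,-0.116]]
  ]
}}

```text
time: 1.2
position: [540.1, 6.4, 200.5]
tcp_rot: [180.0, 0.0, 96.6]
wrist_force: [0.5, -0.1, -1.3]
width: 85.2
grip_force: 0.0
```

```bash
python3 - <<'E'
from h import *
from bench import sensors
c=cap("wrist","w1");pickle.dump(c,open("w1.pkl","wb"));p=np.load("deck.npy")
print(sensors.observe()["position"],sensors.observe()["tcp_rot"],np.round(c["extrinsics"],2).tolist(),c["fx"])
for P in[(0,285,75),(-8,308,83),(8,308,83),(-8,253,83),(8,253,83)]: print(W(p,P,1).round(1),proj(c,W(p,P,1)).round(0))
E
```

```text
[540.01781637   6.45280709 200.43261035] [1.79985672e+02 3.52207878e-03 9.66400401e+01] [[0.99, 0.11, 0.03, 529.77], [0.12, -0.95, -0.29, 81.33], [0.0, 0.3, -0.96, 342.52], [0.0, 0.0, 0.0, 1.0]] 347.77774117596766
[540.1   6.2 156.6] [[281. 235.]]
[529.7  26.6 168.3] [[266. 205.]]
[545.5  28.4 168.3] [[296. 205.]]
[535.9 -27.3 159.3] [[267. 288.]]
[551.8 -25.5 159.3] [[294. 288.]]
```

View pics/w1.png

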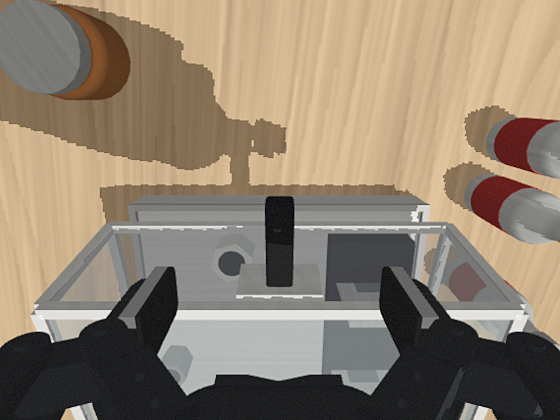

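The wrist view shows the tab at (266–294, 197–286), matching the prediction to within about 2 mm sideways. I'll descend and grip.

Emit:
{"api": "drive_tool", "payload": {
  "moves": [
    [[0,-0.5,10,0],[1,-0.5,22,0],[1,-0.5,34,0],[1,-0.5,46,0],[1,-0.5,55,0],[1,-0.5,61,0],[1,-0.5,61,0],[1,-0.5,61,0]]
  ]
}}

```text
time: 2.25
position: [539.6, 7.4, 139.6]
tcp_rot: [180.0, 0.0, 96.6]
wrist_force: [0.1, -0.2, -0.2]
width: 85.4
grip_force: 0.0
```

Emit:
{"api": "drive_tool", "payload": {
  "moves": [
    [[0,0,0,0],[0,0,0,0],[0,0,0,0],[0,0,0,0],[0,0,0,0],[0,0,0,0],[0,0,0,0],[0,0,0,0]]
  ],
  "jaw": 8
}}

```text
time: 3.25
position: [540.5, 7.6, 139.6]
tcp_rot: [179.9, -0.0, 96.7]
wrist_force: [5.3, 2.2, -0.4]
width: 15.0
grip_force: 61.9
```

```bash
python3 - <<'E'
from h import *
p=np.load("deck.npy")
# rows in guard plane: dx (deck y), dz=-z, from pose now
r0,ph=np.hypot(285,75),np.arctan2(75,285)
a0=p[3]
for a in np.r_[a0:1.7:.04,1.7]:
    print(round(a-a0,3),round(r0*(np.cos(a+ph)-np.cos(a0+ph)),1),round(-r0*(np.sin(a+ph)-np.sin(a0+ph)),1),end=' | ')
E
```

```text
0.0 0.0 -0.0 | 0.04 -5.0 -10.7 | 0.08 -10.5 -21.1 | 0.12 -16.4 -31.3 | 0.16 -22.7 -41.3 | 0.2 -29.3 -51.0 | 0.24 -36.4 -60.5 | 0.28 -43.8 -69.6 | 0.32 -51.6 -78.5 | 0.36 -59.7 -87.0 | 0.4 -68.2 -95.2 | 0.44 -77.0 -103.0 | 0.48 -86.1 -110.5 | 0.52 -95.5 -117.7 | 0.56 -105.2 -124.4 | 0.6 -115.1 -130.7 | 0.64 -125.3 -136.7 | 0.68 -135.7 -142.2 | 0.72 -146.3 -147.4 | 0.76 -157.1 -152.0 | 0.8 -168.1 -156.3 | 0.84 -179.2 -160.1 | 0.88 -190.5 -163.5 | 0.92 -202.0 -166.4 | 0.96 -213.5 -168.8 | 1.0 -225.1 -170.8 | 1.04 -236.8 -172.3 | 1.08 -248.5 -173.4 | 1.12 -260.3 -173.9 | 1.16 -272.1 -174.0 | 1.2 -283.9 -173.7 | 1.24 -295.6 -172.8 | 1.28 -307.4 -171.5 | 1.32 -319.0 -169.8 | 1.36 -330.6 -167.5 | 1.4 -342.1 -164.8 | 1.44 -353.4 -161.7 | 1.48 -364.6 -158.1 | 1.52 -375.7 -154.0 | 1.536 -380.0 -152.3 |
```

Gripped the tab at 15 mm opening. Lifting along the arc.

Emit:
{"api": "drive_tool", "payload": {
  "moves": [
    [[-2.5,0,-5.3,0],[-5,0,-10.7,0],[-10.5,0,-21.1,0],[-16.4,0,-31.3,0],[-22.7,0,-41.3,0],[-29.3,0,-51,0],[-36.4,0,-60.5,0],[-43.8,0,-69.6,0]]
  ]
}}

```text
time: 4.25
position: [545.5, -36.2, 208.9]
tcp_rot: [179.9, -0.0, 96.6]
wrist_force: [10.2, -1.5, -8.8]
width: 14.9
grip_force: 60.5
```

Emit:
{"api": "drive_tool", "payload": {
  "moves": [
    [[-7.8,0.2,-8.9,0],[-15.9,0.4,-17.4,0],[-24.4,0.6,-25.6,0],[-33.2,0.8,-33.4,0],[-42.3,1,-40.9,0],[-51.7,1,-48.1,0],[-61.4,1,-54.8,0],[-71.3,1,-61.1,0]]
  ]
}}

```text
time: 5.25
position: [553.7, -107.4, 270.3]
tcp_rot: [-180.0, -0.0, 96.6]
wrist_force: [5.5, -0.9, -10.2]
width: 15.5
grip_force: 62.3
```

Next from 0.60 to 0.92, offsets relative to (−115.1, −130.7).

Emit:
{"api": "drive_tool", "payload": {
  "moves": [
    [[-10.2,0.2,-6,0],[-20.6,0.4,-11.5,0],[-31.2,0.6,-16.7,0],[-42,0.7,-21.3,0],[-53,0.7,-25.6,0],[-64.1,0.7,-29.4,0],[-75.4,0.7,-32.8,0],[-86.9,0.7,-35.7,0]]
  ]
}}

```text
time: 6.25
position: [563.8, -193.5, 305.9]
tcp_rot: [-179.9, -0.0, 96.6]
wrist_force: [-4.0, 3.2, -6.0]
width: 15.2
grip_force: 65.6
```

Emit:
{"api": "drive_tool", "payload": {
  "moves": [
    [[-11.5,0,-2.4,0],[-23.1,0,-4.4,0],[-34.8,0,-5.9,0],[-46.5,0,-7,0],[-58.3,0,-7.5,0],[-70.1,0,-7.6,0],[-81.9,0,-7.3,0],[-93.6,0,-6.4,0]]
  ]
}}

```text
time: 7.25
position: [574.6, -286.6, 312.7]
tcp_rot: [-180.0, 0.0, 96.6]
wrist_force: [-5.4, 3.4, -5.7]
width: 15.2
grip_force: 67.3
```

Emit:
{"api": "drive_tool", "payload": {
  "moves": [
    [[-9,-0.1,0.9,0],[-17,-0.2,2,0],[-25,-0.3,3.4,0],[-32,-0.4,4.7,0],[-39,-0.5,6.3,0],[-45.5,-0.5,7.8,0],[-52,-0.5,9.5,0],[-57.8,-0.5,11.1,0]]
  ]
}}

```text
time: 8.25
position: [581.3, -344.2, 301.8]
tcp_rot: [180.0, 0.1, 96.6]
wrist_force: [-6.3, 3.0, 2.6]
width: 14.9
grip_force: 69.2
```

Emit:
{"api": "drive_tool", "payload": {
  "moves": [
    [[-3,0,0.9,0],[-6,0,1.9,0],[-9,0,2.9,0],[-12,0,3.9,0],[-15,0,5,0],[-17.5,0,5.9,0],[-19.5,0,6.7,0],[-21.5,0,7.4,0]]
  ]
}}

```text
time: 9.25
position: [583.7, -365.5, 294.6]
tcp_rot: [180.0, 0.1, 96.6]
wrist_force: [-5.7, 0.4, 8.3]
width: 14.8
grip_force: 70.3
```

Emit:
{"api": "drive_tool", "payload": {
  "moves": [
    [[-1,0,0.4,0],[-2,0,0.8,0],[-3,0,1.1,0],[-4,0,1.5,0],[-5,0,1.9,0],[-5,0,1.9,0],[-5,0,1.9,0],[-5,0,1.9,0]]
  ]
}}

```text
time: 10.25
position: [584.4, -370.7, 292.5]
tcp_rot: [180.0, 0.1, 96.6]
wrist_force: [-5.5, -0.4, 4.6]
width: 14.8
grip_force: 70.1
```

Emit:
{"api": "drive_tool", "payload": {
  "moves": [
    [[-1,0,0.4,0],[-2,0,0.7,0],[-3,0,1.1,0],[-4,0,1.5,0],[-4,0,1.5,0],[-4,0,1.5,0],[-4,0,1.5,0],[-4,0,1.5,0]]
  ]
}}

```text
time: 11.25
position: [584.8, -374.5, 291.0]
tcp_rot: [180.0, 0.1, 96.6]
wrist_force: [-5.8, -0.3, 5.8]
width: 15.0
grip_force: 70.6
```

Emit:
{"api": "drive_tool", "payload": {
  "moves": [
    [[-1,0,0.4,0],[-2,0,0.7,0],[-3,0,1.1,0],[-4,0,1.5,0],[-5,0,1.9,0],[-6,0,2.3,0],[-6,0,2.3,0],[-6,0,2.3,0]]
  ]
}}

```text
time: 12.25
position: [585.5, -380.3, 288.4]
tcp_rot: [180.0, 0.1, 96.6]
wrist_force: [-5.2, 0.1, 3.8]
width: 15.0
grip_force: 70.4
```

```bash
python3 - <<'E'
from h import *
c={n:cap(n) for n in["scene","side"]};pickle.dump(c,open("c1.pkl","wb"))
a=crop(c["scene"]["image"],60,60,340,270,2);b=crop(c["side"]["image"],165,180,365,419,2)
H=max(a.shape[0],b.shape[0]);f=lambda i:cv2.copyMakeBorder(i,0,H-i.shape[0],0,0,0)
i=np.hstack([f(a),f(b)]);i=i[:,:960];cv2.imwrite("pics/d.png",cv2.resize(i,(800,int(H*800/i.shape[1]))))
E
```

```text
(no output)
```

View pics/d.png

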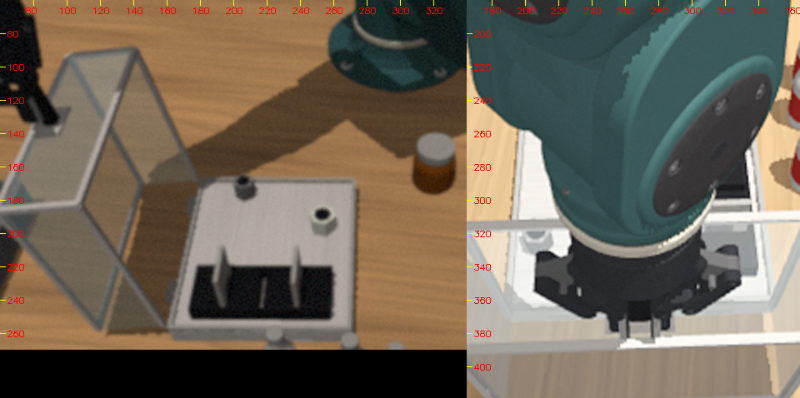

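```bash
python3 - <<'E'
from h import *
c=pickle.load(open("c1.pkl","rb"))["scene"];p=np.load("deck.npy")
pts=[((135,250,0),(108,183)),((135,250,98),(63,186)),((-135,250,0),(143,89)),((-135,250,98),(102,93)),((135,0,98),(120,258))]
for a in[1.6,1.65,1.7,1.75]:
    q=p.copy();q[3]=a;print(a,[proj(c,W(q,P,1)).round(0)[0].tolist() for P,u in pts])
print([u for P,u in pts])
f=lambda a:np.concatenate([proj(c,W(np.r_[p[:3],a],P,1))[0]-u for P,u in pts])
print(least_squares(f,1.7).x)
for n,u in[("grey",(207,170)),("white",(253,190.5))]:print(n,atz(c,u,60).round(1))
E
```

```text
1.6 [[123.0, 181.0], [68.0, 182.0], [154.0, 88.0], [109.0, 89.0], [117.0, 255.0]]
1.65 [[116.0, 182.0], [63.0, 184.0], [148.0, 89.0], [105.0, 91.0], [118.0, 256.0]]
1.7 [[109.0, 182.0], [57.0, 186.0], [143.0, 89.0], [100.0, 94.0], [119.0, 257.0]]
1.75 [[102.0, 183.0], [53.0, 189.0], [137.0, 90.0], [96.0, 96.0], [120.0, 258.0]]
[(108, 183), (63, 186), (143, 89), (102, 93), (120, 258)]
[1.68824486]
grey [ 459.7 -193.1   60. ]
white [513.1 -64.1  60. ]
```

Emit:
{"api": "drive_tool", "payload": {
  "moves": [
    [[-1,0,0.4,0],[-2,0,0.8,0],[-3,0,1.2,0],[-4,0,1.6,0],[-5,0,2,0],[-6,0,2.4,0],[-6,0,2.4,0],[-6,0,2.4,0]]
  ]
}}

```text
time: 13.35
position: [585.7, -382.1, 287.5]
tcp_rot: [179.9, -0.3, 96.8]
wrist_force: [-13.0, 30.1, 21.4]
width: 15.0
grip_force: 72.1
```

The stop is reached: the reaction force rose to 30 N. I'll ease the load, release and retreat upward.

Emit:
{"api": "drive_tool", "payload": {
  "moves": [
    [[1,0,-0.4,0],[2,0,-0.8,0],[3,0,-1.1,0],[3.7,0,-1.4,0],[3.7,0,-1.4,0],[3.7,0,-1.4,0],[3.7,0,-1.4,0],[3.7,0,-1.4,0]]
  ]
}}

```text
time: 14.35
position: [585.6, -381.9, 287.7]
tcp_rot: [180.0, 0.0, 96.6]
wrist_force: [-6.4, 4.2, 7.2]
width: 14.8
grip_force: 70.5
```

Emit:
{"api": "drive_tool", "payload": {
  "moves": [
    [[0,0,0,0],[0,0,0,0],[0,0,0,0],[0,0,0,0],[0,0,0,0],[0,0,-4,0],[0,0,-10,0],[0,0,-18,0]]
  ],
  "jaw": 80
}}

```text
time: 15.35
position: [586.0, -382.0, 305.5]
tcp_rot: [180.0, 0.0, 96.6]
wrist_force: [0.7, 0.1, 0.1]
width: 80.2
grip_force: 0.0
```

Emit:
{"api": "drive_tool", "payload": {
  "moves": [
    [[0,0,-12,0],[0,0,-24,0],[0,0,-36,0],[0,0,-48,0],[10,0,-60,0],[40,0,-60,0],[80,0,-60,0],[120,0,-60,0]]
  ]
}}

```text
time: 16.35
position: [571.7, -261.1, 365.4]
tcp_rot: [180.0, 0.0, 96.6]
wrist_force: [-0.1, -0.4, 0.3]
width: 80.2
grip_force: 0.0
```

Emit:
{"api": "drive_tool", "payload": {
  "moves": [
    [[30,-10,10,0],[60,-20,20,0],[90,-30,35,0],[120,-45,50,0],[148,-55,65,0],[148,-55,65,0],[148,-55,65,0],[148,-55,65,0]]
  ]
}}

```text
time: 17.35
position: [500.8, -122.8, 300.2]
tcp_rot: [180.0, 0.0, 96.6]
wrist_force: [-0.6, 0.2, -0.8]
width: 79.9
grip_force: 0.0
```

```bash
python3 - <<'E'
from h import *
c=cap("wrist","w2");pickle.dump(c,open("w2.pkl","wb"));p=np.load("deck.npy")
for P in[(-140,-125,36),(-140,125,36),(85,50,110),(85,-50,110),(47,-96,54),(47,96,54)]: print(P,W(p,P).round(1),proj(c,W(p,P)).round(0))
E
```

```text
(-140, -125, 36) [ 432. -277.   36.] [[213. 274.]]
(-140, 125, 36) [403.2 -28.6  36. ] [[200.  69.]]
(85, 50, 110) [635.3 -77.2 110. ] [[425. 147.]]
(85, -50, 110) [ 646.9 -176.5  110. ] [[413. 244.]]
(47, -96, 54) [ 614.4 -226.6   54. ] [[361. 260.]]
(47, 96, 54) [592.3 -35.9  54. ] [[374.  97.]]
```

View pics/w2.png

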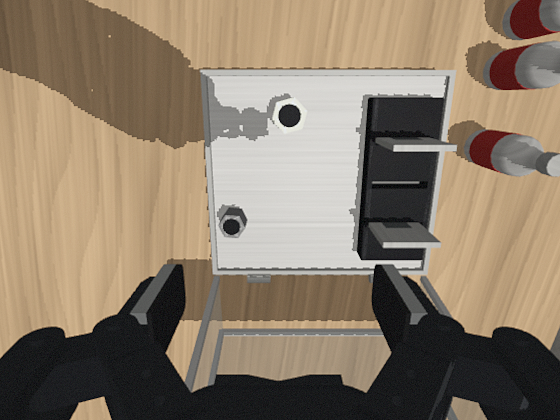

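The wrist view shows the deck within 3 px of prediction, the white cap at (289,115), the grey at (231,224), and plates in both outer slots. There are only two caps. I'll zoom in for the cap yaws.

```bash
python3 - <<'E'
from h import *
c=pickle.load(open("w2.pkl","rb"));s=pickle.load(open("c1.pkl","rb"))["scene"]
a=crop(c["image"],265,90,315,140,8);b=crop(c["image"],205,200,255,250,8)
cv2.imwrite("pics/e.png",np.hstack([a,b]))
for n,u,v in[("white",(289,115.5),(253,190.5)),("grey",(231,227),(207,170))]:
    print(n,tri([(c,u),(s,v)]),atz(c,u,60))
E
```

```text
white (array([504.9107599 , -65.92655588,  50.00072423]), np.float64(0.1189015252531096)) [504.52549824 -65.35137591  60.        ]
grey (array([ 452.26330431, -198.82569237,   52.84708407]), np.float64(2.9601120593647754)) [ 452.74527931 -199.17492968   60.        ]
```

View pics/e.png

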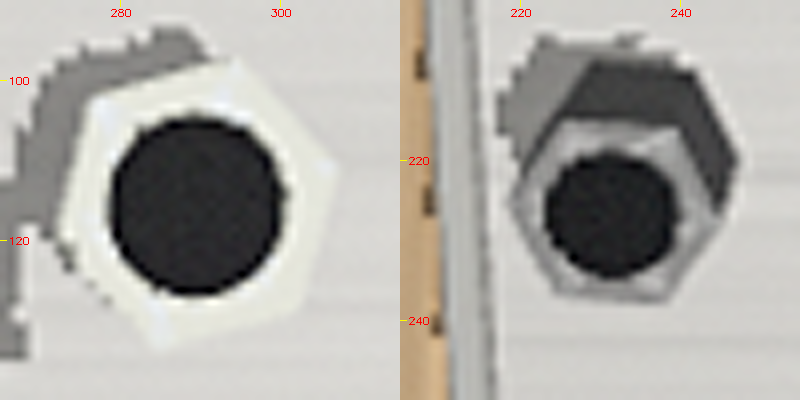

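White cap: flat normal 15° clockwise from image x, so turn +0.26, at about (505.5,−65.5). Grey: close along the deck's y, turn −1.49 from here, at about (453,−199). Picking the white cap first.

Emit:
{"api": "drive_tool", "payload": {
  "moves": [
    [[20,4,20,0.1],[40,8,60,0.2],[56.6,11,100,0.26],[56.6,11,140,0.26],[56.6,11,180,0.26],[56.6,11,205,0.26],[56.6,11,225,0.26],[56.6,11,235,0.26]]
  ],
  "jaw": 60
}}

```text
time: 18.4
position: [504.7, -65.0, 64.0]
tcp_rot: [-179.9, -0.0, 81.7]
wrist_force: [-0.1, 0.1, -0.2]
width: 60.0
grip_force: 0.0
```

```bash
python3 - <<'E'
from h import *
c=cap("wrist","w3");E=c["extrinsics"]
from bench import sensors;o=sensors.observe();print(o["position"],o["tcp_rot"],o["qpos"])
print(proj(c,[505.5,-65.5,60]),proj(c,o["position"]))
E
```

```text
[504.42765589 -64.8681136   63.39782609] [-1.79907443e+02 -1.17142856e-02  8.17237135e+01] [-1.65140732e+01  2.00735593e+01 -2.34018680e+01  4.66178531e+01
 -1.66830039e-03  8.17622052e+01]
[[283.01207889 267.00912771]] [[280.58159653 269.55579115]]
```

View pics/w3.png

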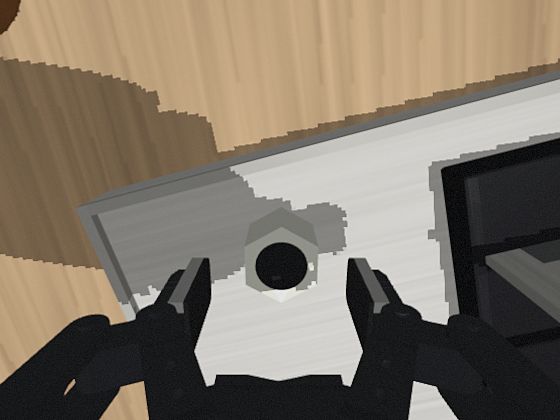

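The cap sits centred between the pads at (281,266) with its flats facing them. Descend, close, lift.

Emit:
{"api": "drive_tool", "payload": {
  "moves": [
    [[0,0.5,7,0],[0,0.5,14,0],[0,0.5,21,0],[0,0.5,28,0],[0,0.5,28,0],[0,0.5,28,0],[0,0.5,28,0],[0,0.5,28,0]]
  ]
}}

```text
time: 19.45
position: [505.3, -64.8, 37.0]
tcp_rot: [180.0, 0.0, 81.7]
wrist_force: [-0.3, 0.1, 0.0]
width: 60.0
grip_force: 0.0
```

Emit:
{"api": "drive_tool", "payload": {
  "moves": [
    [[0,0,0,0],[0,0,0,0],[0,0,0,0],[0,0,0,0],[0,0,0,0],[0,0,-5,0],[0,0,-20,0],[0,0,-45,0]]
  ],
  "jaw": 25
}}

```text
time: 20.45
position: [504.7, -64.6, 82.1]
tcp_rot: [-179.9, -0.0, 81.7]
wrist_force: [1.3, 0.2, 0.9]
width: 32.8
grip_force: 59.5
```

Emit:
{"api": "drive_tool", "payload": {
  "moves": [
    [[0,0,-35,0],[20,-8,-75,0],[60,-26,-110,0],[100,-43,-115,0],[140,-61,-115,0],[180,-78,-115,0],[220,-96,-115,0],[260,-113,-115,0]]
  ]
}}

```text
time: 21.45
position: [430.1, 210.1, 197.2]
tcp_rot: [180.0, -0.0, 81.7]
wrist_force: [1.0, -0.5, 0.3]
width: 32.8
grip_force: 59.5
```

Emit:
{"api": "drive_tool", "payload": {
  "moves": [
    [[35,-15,0,0],[70,-30,0,0],[92,-40,10,0],[92,-40,50,0],[92,-40,90,0],[92,-40,120,0],[92,-40,140,0],[92,-40,140,0]]
  ]
}}

```text
time: 22.45
position: [403.6, 305.2, 56.1]
tcp_rot: [-179.9, 0.1, 81.7]
wrist_force: [0.2, -0.2, 1.0]
width: 32.6
grip_force: 59.6
```

Emit:
{"api": "drive_tool", "payload": {
  "moves": [
    [[0,0,0,0],[0,0,0,0],[0,0,0,0],[0,0,0,0],[0,0,-30,0],[0,0,-70,0],[0,0,-110,0],[0,0,-150,0]]
  ],
  "jaw": 50
}}

```text
time: 23.45
position: [404.1, 305.4, 208.4]
tcp_rot: [180.0, -0.0, 81.7]
wrist_force: [0.4, 0.5, -0.9]
width: 50.1
grip_force: 0.0
```

```bash
python3 - <<'E'
from h import *
from bench import sensors
c={n:cap(n,"x_"+n) for n in["scene","side","wrist"]};pickle.dump(c,open("c2.pkl","wb"))
o=sensors.observe();print(o["position"],o["qpos"])
a=crop(c["scene"]["image"],150,130,450,280,2);b=crop(c["wrist"]["image"],140,60,440,300,2)[:250*2]
i=np.vstack([a,b]);cv2.imwrite("pics/f.png",cv2.resize(i,None,fx=600/i.shape[0],fy=600/i.shape[0],interpolation=cv2.INTER_AREA))
E
```

```text
[405.09349096 306.01905415 208.50866919] [ 2.78649024e+01  1.37144417e+01 -8.24296742e+00  6.78469630e+01
  1.61876754e-04  1.26112486e+02]
```

View pics/f.png

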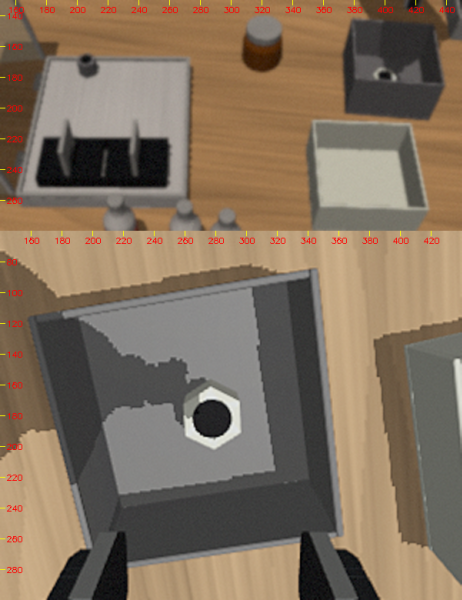

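The white cap is in the bin, at wrist (278,180) in the f crop, and the grey one hasn't moved. Going to the grey cap now.

Emit:
{"api": "drive_tool", "payload": {
  "moves": [
    [[-40,10,0,-0.15],[-90,22,0,-0.33],[-140,34,0,-0.5],[-190,46,0,-0.68],[-240,58,0,-0.86],[-290,70,0,-1.04],[-340,83,0,-1.22],[-390,95,0,-1.4]]
  ],
  "jaw": 60
}}

```text
time: 24.6
position: [441.7, -87.8, 206.0]
tcp_rot: [180.0, -0.1, 156.2]
wrist_force: [1.1, 0.3, -1.2]
width: 59.9
grip_force: 0.0
```

```bash
python3 - <<'E'
from bench import sensors
import numpy as np
o=sensors.observe();p=o["position"];a=np.radians(o["tcp_rot"][2]);print(p,o["tcp_rot"])
for n,t in(("grey",(453,-199,80)),):
    d=np.array(t)-p;print(n,d[0]*np.cos(a)+d[1]*np.sin(a),d[0]*np.sin(a)-d[1]*np.cos(a),-d[2],a-np.radians(182))
E
```

```text
[441.68057247 -87.82713415 206.00636958] [ 1.79997512e+02 -6.28259705e-02  1.56150144e+02]
grey -55.30462098860342 -97.10270046580975 126.00636957890532 -0.45116509082794876
```

Emit:
{"api": "drive_tool", "payload": {
  "moves": [
    [[-14,-24,10,-0.11],[-28,-48,30,-0.22],[-41,-73,50,-0.33],[-55,-97,70,-0.4],[-55,-97,85,-0.4],[-55,-97,100,-0.4],[-55,-97,100,-0.4],[-55,-97,100,-0.4]]
  ]
}}

```text
time: 25.6
position: [452.6, -197.2, 107.0]
tcp_rot: [180.0, -0.0, 178.8]
wrist_force: [-0.4, -0.6, 0.2]
width: 60.2
grip_force: 0.0
```

```bash
python3 - <<'E'
from bench import sensors
from h import *
o=sensors.observe();p=o["position"];a=np.radians(o["tcp_rot"][2]);print(p,o["tcp_rot"])
c=cap("wrist","w4");pickle.dump(c,open("w4.pkl","wb"));print(proj(c,[453,-199,60]))
d=np.array((453,-199,80))-p;print(d[0]*np.cos(a)+d[1]*np.sin(a),d[0]*np.sin(a)-d[1]*np.cos(a),-d[2],a-np.radians(182))
E
```

```text
[ 452.62043664 -197.18471303  107.00471373] [ 1.79994064e+02 -8.99387963e-03  1.78772129e+02]
[[275.40121578 235.64537441]]
-0.41837552907248726 -1.8067365772462356 27.004713732734686 -0.05633696985232017
```

View pics/w4.png

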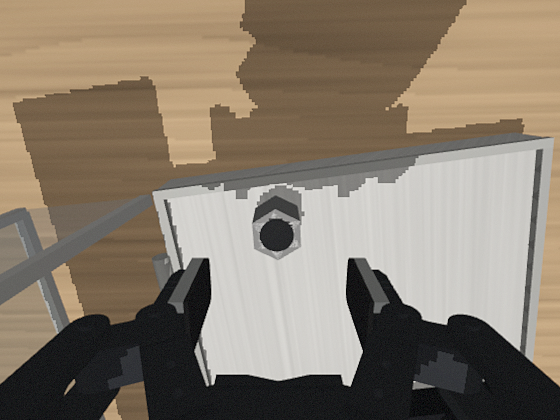

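The grey cap is centred at (276,236), with its flats facing the pads. Grip it.

Emit:
{"api": "drive_tool", "payload": {
  "moves": [
    [[-0.5,-1.5,10,-0.03],[-0.5,-1.5,25,-0.03],[-0.5,-1.5,40,-0.03],[-0.5,-1.5,52,-0.03],[-0.5,-1.5,62,-0.03],[-0.5,-1.5,69,-0.03],[-0.5,-1.5,69,-0.03],[-0.5,-1.5,69,-0.03]]
  ]
}}

```text
time: 26.65
position: [453.3, -198.9, 38.2]
tcp_rot: [-180.0, 0.0, -179.5]
wrist_force: [-0.1, -0.4, 0.1]
width: 59.7
grip_force: 0.0
```

Emit:
{"api": "drive_tool", "payload": {
  "moves": [
    [[0,0,0,0],[0,0,0,0],[0,0,0,0],[0,0,0,0],[0,0,0,0],[0,0,-5,0],[0,0,-20,0],[0,0,-45,0]]
  ],
  "jaw": 20
}}

```text
time: 27.65
position: [452.7, -198.5, 83.2]
tcp_rot: [180.0, -0.1, -179.5]
wrist_force: [0.1, -0.1, 0.2]
width: 27.0
grip_force: 59.0
```

Emit:
{"api": "drive_tool", "payload": {
  "moves": [
    [[0,0,-40,0],[0,20,-80,0],[5,65,-115,0],[10,115,-115,0],[16,165,-115,0],[21,215,-115,0],[26,265,-115,0],[32,315,-115,0]]
  ]
}}

```text
time: 28.65
position: [418.1, 117.5, 198.3]
tcp_rot: [180.0, 0.0, -179.5]
wrist_force: [1.5, -0.3, -0.4]
width: 26.8
grip_force: 59.0
```

Emit:
{"api": "drive_tool", "payload": {
  "moves": [
    [[5,50,0,0],[10,100,0,0],[16,150,0,0],[22,200,0,0],[22,200,10,0],[22,200,50,0],[22,200,85,0],[22,200,115,0]]
  ]
}}

```text
time: 29.65
position: [394.5, 314.8, 81.7]
tcp_rot: [-180.0, -0.0, -179.6]
wrist_force: [0.7, 0.5, 0.7]
width: 26.4
grip_force: 59.1
```

Emit:
{"api": "drive_tool", "payload": {
  "moves": [
    [[0,0,0,0],[0,0,0,0],[0,0,0,0],[0,0,0,0],[0,0,-30,0],[0,0,-70,0],[0,0,-110,0],[0,0,-150,0]]
  ],
  "jaw": 50
}}

```text
time: 30.65
position: [394.7, 315.7, 234.7]
tcp_rot: [180.0, 0.0, -179.5]
wrist_force: [0.5, 0.1, -0.0]
width: 50.1
grip_force: 0.0
```

```bash
python3 - <<'E'
from h import *
from bench import sensors
o=sensors.observe();P=o["position"];a=np.radians(o["tcp_rot"][2]);p=np.load("deck.npy");print(P,o["qpos"])
c={n:cap(n) for n in["scene","side","wrist"]};pickle.dump(c,open("c3.pkl","wb"))
# cap check without viewing: grey/white bright blobs on deck? compare deck region with before
i=c["scene"]["image"].astype(int);j=pickle.load(open("c2.pkl","rb"))["scene"]["image"].astype(int)
print("diff at old grey spot",abs(i-j)[160:180,198:216].sum(2).max(), "old white spot std",i[180:198,245:262].std())
# plate tops: project model top edge into scene, side
for y in(50,-50):
    for x in(55,115): print(y,x,W(p,(x,y,110)).round(1),proj(c["scene"],W(p,(x,y,110))).round(1),proj(c["side"],W(p,(x,y,110))).round(1))
A=crop(c["scene"]["image"],165,190,265,265,4);B=crop(c["side"]["image"],285,235,350,330,4)
C=crop(c["wrist"]["image"],140,60,440,300,1)
H=max(x.shape[0] for x in(A,B,C));f=lambda i:cv2.copyMakeBorder(i,0,H-i.shape[0],0,0,0)
I=np.hstack([f(A),f(B)]);J=np.zeros((600,800,3),np.uint8);J[:H,:I.shape[1]]=I;
k=min(600-A.shape[0],240);J[A.shape[0]:A.shape[0]+k,:300]=C[:k]
cv2.imwrite("pics/g.png",J)
E
```

```text
[394.65269884 315.70198629 234.72142911] [ 2.94125846e+01  1.30522722e+01 -5.03046580e+00  7.18739241e+01
 -4.25771434e-04  2.89221711e+01]
diff at old grey spot 358 old white spot std 5.899916589509381
50 55 [605.5 -80.7 110. ] [[237.6 206.9]] [[295.8 252.3]]
50 115 [665.1 -73.7 110. ] [[235.5 229.1]] [[328.7 251.3]]
-50 55 [ 617.1 -180.   110. ] [[192.9 206.7]] [[299.1 300.9]]
-50 115 [ 676.7 -173.1  110. ] [[188.9 228.8]] [[334.4 299.8]]
```

View pics/g.png

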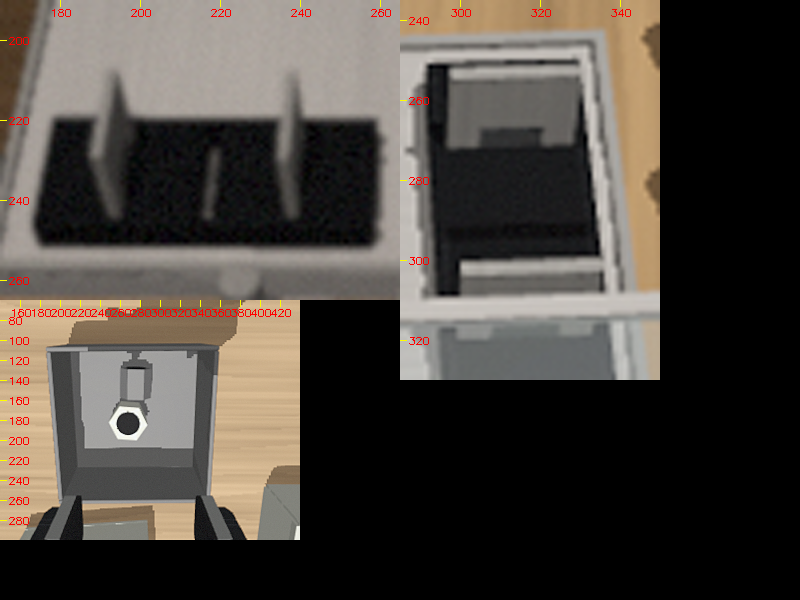

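Both caps are in the bin, and both plate tops match the model to within about 1.5 px (scene (237,207–229) and (191,207–229)). Heading to the +50 plate.

Emit:
{"api": "drive_tool", "payload": {
  "moves": [
    [[-24,-40,0,0],[-54,-90,0,-0.03],[-84,-140,0,-0.06],[-114,-190,0,-0.107],[-144,-240,0,-0.107],[-174,-290,0,-0.107],[-204,-340,0,-0.107],[-230,-380,0,-0.107]]
  ],
  "jaw": 50
}}

```text
time: 31.8
position: [628.5, -64.4, 231.8]
tcp_rot: [180.0, -0.1, -173.4]
wrist_force: [0.2, 0.3, -0.1]
width: 49.8
grip_force: 0.0
```

Emit:
{"api": "drive_tool", "payload": {
  "moves": [
    [[-7.5,-15,10,0],[-7.5,-15,40,0],[-7.5,-15,70,0],[-7.5,-15,95,0],[-7.5,-15,110,0],[-7.5,-15,110,0],[-7.5,-15,110,0],[-7.5,-15,110,0]]
  ]
}}

```text
time: 32.8
position: [637.6, -76.4, 123.8]
tcp_rot: [-180.0, 0.1, -173.4]
wrist_force: [-0.8, -0.9, -0.2]
width: 49.7
grip_force: 0.0
```

```bash
cat > pl.py <<'E'
from h import *
import sys
from bench import sensors
o=sensors.observe();P=o["position"];a=np.radians(o["tcp_rot"][2]);p=np.load("deck.npy");y=float(sys.argv[1])
c=cap("wrist");i=c["image"];pickle.dump(c,open("wp.pkl","wb"))
d=W(p,(86,y,71))-P
print(P,o["tcp_rot"],"to go",d[0]*np.cos(a)+d[1]*np.sin(a),d[0]*np.sin(a)-d[1]*np.cos(a),-d[2],a-p[2]-np.pi if a>0 else a-p[2]+np.pi)
for x in(55,115):print("pred top corners",[proj(c,W(p,(x,y+t,110))).round(1).tolist() for t in(-3,3)])
cv2.imwrite("pics/p%d.png"%y,crop(i,160,120,400,330,3))
# plate top profile in the image: mean gray along image row through the top edge mid
u=proj(c,W(p,(85,y,110)))[0].astype(int);print(u,i[u[1]-2:u[1]+3,u[0]-30:u[0]+31].mean((0,2)).astype(int).tolist())
E
python3 pl.py 50
```

```text
[637.59993275 -76.41525031 123.79011135] [-1.79970659e+02  7.61887007e-02 -1.73383354e+02] to go 1.3548921546758603 -0.5212875737960646 52.79011135038756 -8.108536405870836e-05
pred top corners [[[270.6, 197.4]], [[283.5, 197.4]]]
pred top corners [[[271.3, 308.9]], [[282.9, 308.9]]]
[277 256] [40, 41, 42, 42, 42, 39, 41, 42, 40, 40, 42, 40, 41, 40, 42, 42, 41, 41, 39, 40, 42, 37, 23, 116, 192, 206, 200, 200, 199, 200, 199, 199, 200, 200, 207, 194, 52, 25, 32, 37, 42, 41, 41, 42, 40, 38, 41, 42, 38, 42, 42, 41, 39, 39, 39, 40, 39, 40, 39, 39, 40]
```

Emit:
{"api": "drive_tool", "payload": {
  "moves": [
    [[1.4,-0.6,8,0],[1.4,-0.6,18,0],[1.4,-0.6,28,0],[1.4,-0.6,38,0],[1.4,-0.6,46,0],[1.4,-0.6,53,0],[1.4,-0.6,53,0],[1.4,-0.6,53,0]]
  ]
}}

```text
time: 33.85
position: [636.0, -77.2, 70.2]
tcp_rot: [-180.0, 0.0, -173.4]
wrist_force: [-0.2, 0.2, 0.0]
width: 50.5
grip_force: 0.0
```

Emit:
{"api": "drive_tool", "payload": {
  "moves": [
    [[0,0,0,0],[0,0,0,0],[0,0,0,0],[0,0,0,0],[0,0,0,0],[0,0,0,0],[0,0,0,0],[0,0,0,0]]
  ],
  "jaw": 2
}}

```text
time: 34.85
position: [636.0, -77.2, 70.2]
tcp_rot: [-180.0, 0.0, -173.4]
wrist_force: [-1.0, -0.7, 5.7]
width: 5.6
grip_force: 58.8
```

Emit:
{"api": "drive_tool", "payload": {
  "moves": [
    [[0,0,-3,0],[0,0,-7,0],[0,0,-12,0],[0,0,-18,0],[0,0,-24,0],[0,0,-32,0],[0,0,-44,0],[0,0,-60,0]]
  ]
}}

```text
time: 35.85
position: [635.8, -77.1, 130.7]
tcp_rot: [180.0, -0.0, -173.4]
wrist_force: [1.1, -0.6, -0.4]
width: 5.2
grip_force: 58.4
```

Emit:
{"api": "drive_tool", "payload": {
  "moves": [
    [[-1,15,-20,0],[-3,55,-25,0],[-6,100,-25,0],[-9,145,-25,0],[-12,190,-25,0],[-15,235,-25,0],[-18,280,-25,0],[-20.6,316,-25,0]]
  ]
}}

```text
time: 36.85
position: [619.7, 241.0, 155.6]
tcp_rot: [180.0, 0.0, -173.3]
wrist_force: [1.1, -0.1, -1.1]
width: 5.1
grip_force: 58.5
```

Emit:
{"api": "drive_tool", "payload": {
  "moves": [
    [[0,0,0,0],[0,0,20,0],[0,0,45,0],[0,0,70,0],[0,0,90,0],[0,0,100,0],[0,0,105,0],[0,0,105,0]]
  ]
}}

```text
time: 37.85
position: [620.1, 239.0, 50.3]
tcp_rot: [-180.0, 0.0, -173.4]
wrist_force: [0.6, -0.1, -0.5]
width: 4.8
grip_force: 58.5
```

Emit:
{"api": "drive_tool", "payload": {
  "moves": [
    [[0,0,0,0],[0,0,0,0],[0,0,0,0],[0,0,0,0],[0,0,-20,0],[0,0,-50,0],[0,0,-90,0],[0,0,-130,0]]
  ],
  "jaw": 40
}}

```text
time: 38.85
position: [619.7, 239.1, 181.1]
tcp_rot: [-180.0, -0.0, -173.4]
wrist_force: [1.5, -0.1, -0.2]
width: 40.3
grip_force: 0.0
```

```bash
python3 - <<'E'
from h import *
c=cap("wrist");cv2.imwrite("pics/tub.png",c["image"][:,:,::-1]);pickle.dump(c,open("tub.pkl","wb"))
E
```

Emit:
{"api": "drive_tool", "payload": {
  "moves": [
    [[2,-45,-20,0],[5,-100,-20,0],[8,-155,-20,0],[11,-210,-20,0],[14,-265,-20,0],[16,-320,-20,0],[18,-370,-20,0],[20,-416,-20,0]]
  ],
  "jaw": 50
}}

```text
time: 39.9
position: [647.9, -178.2, 199.8]
tcp_rot: [-180.0, 0.0, -173.4]
wrist_force: [0.3, -0.1, 0.2]
width: 49.9
grip_force: 0.0
```

Emit:
{"api": "drive_tool", "payload": {
  "moves": [
    [[0,0,10,0],[0,0,25,0],[0,0,45,0],[0,0,60,0],[0,0,72,0],[0,0,77,0],[0,0,77,0],[0,0,77,0]]
  ]
}}

```text
time: 40.9
position: [648.3, -176.5, 123.5]
tcp_rot: [-180.0, 0.0, -173.4]
wrist_force: [-0.2, 1.3, 0.5]
width: 50.1
grip_force: 0.0
```

```bash
python3 pl.py -50
```

```text
[ 648.25051603 -176.4837914   123.46135988] [-1.79976613e+02  4.56983045e-02 -1.73388535e+02] to go 0.39596397856967835 0.10791606688723515 52.461359879159644 -0.00017150651654951332
pred top corners [[[272.0, 199.7]], [[284.9, 199.7]]]
pred top corners [[[272.6, 311.0]], [[284.2, 311.0]]]
[278 258] [41, 42, 42, 41, 44, 41, 41, 40, 41, 41, 42, 40, 40, 40, 41, 43, 41, 41, 42, 40, 37, 30, 84, 175, 211, 203, 202, 202, 201, 202, 201, 202, 201, 205, 202, 155, 6, 33, 43, 41, 43, 41, 40, 41, 40, 40, 41, 41, 38, 40, 40, 39, 40, 40, 41, 40, 38, 38, 42, 38, 41]
```

Emit:
{"api": "drive_tool", "payload": {
  "moves": [
    [[0.4,-0.6,8,0],[0.4,-0.6,18,0],[0.4,-0.6,28,0],[0.4,-0.6,38,0],[0.4,-0.6,46,0],[0.4,-0.6,53,0],[0.4,-0.6,53,0],[0.4,-0.6,53,0]]
  ]
}}

```text
time: 41.95
position: [647.8, -177.1, 70.2]
tcp_rot: [-180.0, 0.0, -173.4]
wrist_force: [-0.5, 0.4, 0.4]
width: 49.9
grip_force: 0.0
```

Emit:
{"api": "drive_tool", "payload": {
  "moves": [
    [[0,0,0,0],[0,0,0,0],[0,0,0,0],[0,0,0,0],[0,0,0,0],[0,0,0,0],[0,0,0,0],[0,0,0,0]]
  ],
  "jaw": 2
}}

```text
time: 42.95
position: [647.8, -177.1, 70.2]
tcp_rot: [-180.0, 0.0, -173.4]
wrist_force: [0.4, -0.4, 5.7]
width: 5.4
grip_force: 58.9
```

Emit:
{"api": "drive_tool", "payload": {
  "moves": [
    [[0,0,-3,0],[0,0,-7,0],[0,0,-12,0],[0,0,-18,0],[0,0,-24,0],[0,0,-32,0],[0,0,-44,0],[0,0,-60,0]]
  ]
}}

```text
time: 43.95
position: [647.5, -177.0, 130.7]
tcp_rot: [180.0, -0.0, -173.4]
wrist_force: [0.5, 0.2, -1.3]
width: 5.2
grip_force: 58.4
```

Emit:
{"api": "drive_tool", "payload": {
  "moves": [
    [[-1,15,-20,0],[-3,65,-30,0],[-6,120,-30,0],[-9,175,-30,0],[-12,230,-30,0],[-15,285,-30,0],[-18,340,-30,0],[-20,395,-30,0]]
  ]
}}

```text
time: 44.95
position: [621.8, 219.5, 160.7]
tcp_rot: [180.0, 0.0, -173.4]
wrist_force: [1.7, -0.5, -0.4]
width: 5.7
grip_force: 58.6
```

Emit:
{"api": "drive_tool", "payload": {
  "moves": [
    [[-1,30,0,0],[-2,54,0,0],[-2,54,15,0],[-2,54,40,0],[-2,54,60,0],[-2,54,75,0],[-2,54,88,0],[-2,54,95,0]]
  ]
}}

```text
time: 45.95
position: [617.7, 271.2, 64.2]
tcp_rot: [-180.0, -0.0, -173.4]
wrist_force: [0.3, 0.2, -0.5]
width: 5.5
grip_force: 58.6
```

Emit:
{"api": "drive_tool", "payload": {
  "moves": [
    [[0,0,0,0],[0,0,0,0],[0,0,0,0],[0,0,0,0],[0,0,-30,0],[0,0,-70,0],[0,0,-120,0],[0,0,-170,0]]
  ],
  "jaw": 40
}}

```text
time: 46.95
position: [617.5, 271.4, 236.7]
tcp_rot: [180.0, 0.0, -173.4]
wrist_force: [1.1, 0.8, -0.1]
width: 39.9
grip_force: 0.0
```

```bash
python3 - <<'E'
from h import *
c={n:cap(n) for n in["scene","side","wrist"]};pickle.dump(c,open("c4.pkl","wb"))
C=cv2.resize(c["wrist"]["image"][:,:,::-1],(400,300));A=crop(c["scene"]["image"],60,70,260,270,2)[:, :400]
D=crop(c["scene"]["image"],330,190,430,290,3);B=crop(c["side"]["image"],170,190,390,390,1)
J=np.zeros((700,800,3),np.uint8);J[:300,:400]=C;J[:300,400:700]=D;J[300:700,:400]=A;J[300:500,400:620]=B
cv2.imwrite("pics/i.png",J[:600] if 0 else cv2.resize(J,(686,600)))
E
```

```text
(no output)
```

View pics/i.png

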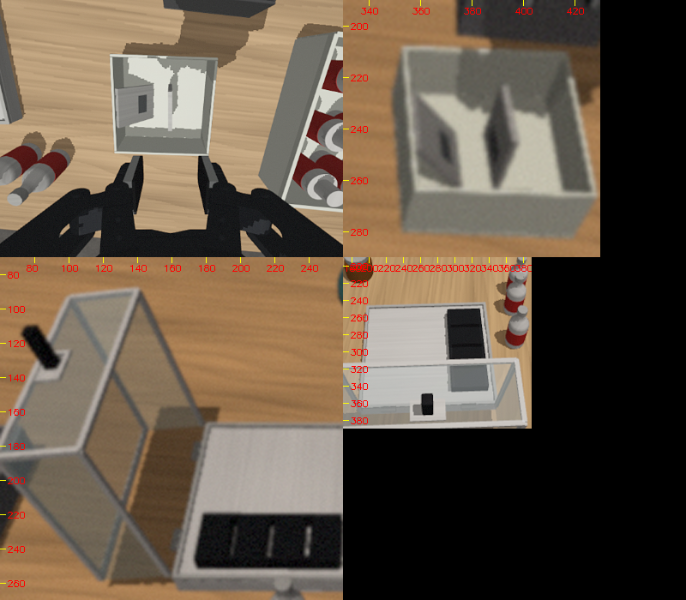

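Deck is bare: both plates are in the tub, one leaning and one standing at scene (393,240), and the guard is still open. Now closing the guard.

Emit:
{"api": "drive_tool", "payload": {
  "moves": [
    [[8,-45,-20,0.15],[16,-95,-40,0.33],[24,-147,-60,0.5],[32,-200,-80,0.68],[41,-255,-100,0.86],[49,-310,-120,1.04],[58,-363,-130,1.22],[66,-416,-132,1.4]]
  ],
  "jaw": 60
}}

```text
time: 48.1
position: [599.9, -151.1, 366.6]
tcp_rot: [-180.0, -0.0, 106.1]
wrist_force: [1.0, -0.3, 0.2]
width: 59.7
grip_force: 0.0
```

```bash
cat > go.py <<'E'
from bench import sensors
import numpy as np,sys
o=sensors.observe();P=o["position"];a=np.radians(o["tcp_rot"][2]);t=np.array(list(map(float,sys.argv[1:4])));d=t-P
w=a-np.radians(float(sys.argv[4]));print(P.round(1),o["tcp_rot"].round(2),"go",round(d[0]*np.cos(a)+d[1]*np.sin(a),1),round(d[0]*np.sin(a)-d[1]*np.cos(a),1),round(-d[2],1),round((w+np.pi)%(2*np.pi)-np.pi,3))
E
python3 go.py 586 -381.5 370 96.62
```

```text
[ 599.9 -151.1  366.6] [-1.7999e+02 -1.0000e-02  1.0606e+02] go -217.6 -77.1 -3.4 0.165
```

Emit:
{"api": "drive_tool", "payload": {
  "moves": [
    [[-40,-14,0,0.08],[-80,-28,0,0.165],[-120,-42,-3,0.17],[-160,-56,-3,0.17],[-195,-69,-3,0.17],[-217,-77,-3,0.17],[-217,-77,-3,0.17],[-217,-77,-3,0.17]]
  ]
}}

```text
time: 49.1
position: [587.7, -378.6, 369.4]
tcp_rot: [-180.0, -0.0, 96.7]
wrist_force: [0.9, 0.9, 0.2]
width: 60.0
grip_force: 0.0
```

```bash
python3 go.py 586 -381.8 288 96.62
```

```text
[ 587.7 -378.6  369.4] [-1.7998e+02 -4.0000e-02  9.6670e+01] go -2.9 -2.1 81.4 0.001
```

Emit:
{"api": "drive_tool", "payload": {
  "moves": [
    [[-2.9,-1.7,10,0],[-2.9,-1.7,25,0],[-2.9,-1.7,40,0],[-2.9,-1.7,55,0],[-2.9,-1.7,68,0],[-2.9,-1.7,77,0],[-2.9,-1.7,81,0],[-2.9,-1.7,81,0]]
  ]
}}

```text
time: 50.1
position: [586.2, -382.0, 289.1]
tcp_rot: [180.0, 0.0, 96.7]
wrist_force: [0.4, 0.1, 0.1]
width: 60.4
grip_force: 0.0
```

```bash
python3 go.py 585.6 -381.8 288 96.62
```

```text
[ 586.2 -382.   289.1] [180.     0.    96.67] go 0.2 -0.5 1.1 0.001
```

Emit:
{"api": "drive_tool", "payload": {
  "moves": [
    [[0,0,0,0],[0,0,0,0],[0,0,0,0],[0,0,0,0],[0,0,0,0],[0,0,0,0],[0,0,0,0],[0,0,0,0]]
  ],
  "jaw": 8
}}

```text
time: 51.1
position: [585.7, -382.5, 289.2]
tcp_rot: [-180.0, 0.0, 96.6]
wrist_force: [-6.0, -1.1, 2.0]
width: 15.0
grip_force: 58.9
```

```bash
python3 - <<'E'
import numpy as np
r0,ph=np.hypot(285,75),np.arctan2(75,285);a0=1.7
for d in np.r_[.02,.04:1.7:.04,1.7]:
    a=a0-d;print(round(d,2),round(r0*(np.cos(a+ph)-np.cos(a0+ph)),1),round(-r0*(np.sin(a+ph)-np.sin(a0+ph)),1),end=' | ')
E
```

```text
0.02 5.5 -2.2 | 0.04 11.0 -4.2 | 0.08 22.2 -8.0 | 0.12 33.5 -11.3 | 0.16 44.9 -14.2 | 0.2 56.4 -16.6 | 0.24 68.1 -18.6 | 0.28 79.8 -20.1 | 0.32 91.5 -21.1 | 0.36 103.3 -21.6 | 0.4 115.1 -21.7 | 0.44 126.8 -21.3 | 0.48 138.6 -20.5 | 0.52 150.3 -19.1 | 0.56 162.0 -17.3 | 0.6 173.5 -15.1 | 0.64 185.0 -12.3 | 0.68 196.3 -9.1 | 0.72 207.6 -5.5 | 0.76 218.6 -1.4 | 0.8 229.5 3.1 | 0.84 240.2 8.0 | 0.88 250.7 13.4 | 0.92 261.0 19.2 | 0.96 271.0 25.4 | 1.0 280.8 32.0 | 1.04 290.3 39.0 | 1.08 299.5 46.3 | 1.12 308.4 54.0 | 1.16 317.0 62.1 | 1.2 325.2 70.5 | 1.24 333.2 79.2 | 1.28 340.7 88.3 | 1.32 347.9 97.6 | 1.36 354.8 107.2 | 1.4 361.2 117.1 | 1.44 367.2 127.2 | 1.48 372.9 137.6 | 1.52 378.1 148.1 | 1.56 382.8 158.9 | 1.6 387.2 169.9 | 1.64 391.1 181.0 | 1.68 394.5 192.3 | 1.7 396.1 198.0 |
```

Emit:
{"api": "drive_tool", "payload": {
  "moves": [
    [[5.5,-0.2,-2.2,0],[11,-0.3,-4.2,0],[22.2,-0.4,-8,0],[33.5,-0.5,-11.3,0],[44.9,-0.5,-14.2,0],[56.4,-0.5,-16.6,0],[68.1,-0.5,-18.6,0],[79.8,-0.5,-20.1,0]]
  ]
}}

```text
time: 52.1
position: [576.7, -304.3, 310.8]
tcp_rot: [179.9, 0.3, 96.6]
wrist_force: [-0.7, -7.1, 12.9]
width: 15.2
grip_force: 61.0
```

Emit:
{"api": "drive_tool", "payload": {
  "moves": [
    [[11.7,0,-1,0],[23.5,0,-1.5,0],[35.3,0,-1.6,0],[47,0,-1.2,0],[58.8,0,-0.4,0],[70.5,0,1,0],[82.2,0,2.8,0],[93.7,0,5,0]]
  ]
}}

```text
time: 53.1
position: [565.9, -210.5, 306.8]
tcp_rot: [179.8, 0.2, 96.6]
wrist_force: [-4.3, -0.3, 20.3]
width: 14.7
grip_force: 62.4
```

Emit:
{"api": "drive_tool", "payload": {
  "moves": [
    [[11.5,0.2,2,0],[22.8,0.3,4.6,0],[34.1,0.4,8,0],[45.1,0.4,12,0],[56,0.4,16.4,0],[66.7,0.4,21.2,0],[77.2,0.4,26.6,0],[87.5,0.4,32.3,0]]
  ]
}}

```text
time: 54.1
position: [555.6, -122.4, 273.5]
tcp_rot: [179.9, 0.0, 96.7]
wrist_force: [-6.4, 5.8, 18.3]
width: 15.2
grip_force: 59.3
```

Emit:
{"api": "drive_tool", "payload": {
  "moves": [
    [[10.5,0.3,5,0],[21,0.4,10.8,0],[30.5,0.5,17.8,0],[39.7,0.5,25.1,0],[48.6,0.5,32.8,0],[57.2,0.5,40.9,0],[65.4,0.5,49.3,0],[73.4,0.5,58,0]]
  ]
}}

```text
time: 55.1
position: [547.1, -48.9, 214.3]
tcp_rot: [180.0, -0.1, 96.7]
wrist_force: [-7.4, 8.6, 13.2]
width: 15.2
grip_force: 58.5
```

Emit:
{"api": "drive_tool", "payload": {
  "moves": [
    [[8.3,0.3,8.4,0],[16,0.6,17.4,0],[23.1,0.8,27,0],[29.5,0.8,36.9,0],[35.5,0.8,47,0],[38.4,0.8,52.2,0],[41.2,0.8,57.4,0],[43.8,0.8,62.6,0]]
  ]
}}

```text
time: 56.1
position: [542.1, -5.4, 151.0]
tcp_rot: [-179.9, -0.1, 96.7]
wrist_force: [-10.1, 7.0, 7.7]
width: 15.2
grip_force: 58.5
```

Emit:
{"api": "drive_tool", "payload": {
  "moves": [
    [[3,-0.3,5.3,0],[5.6,-0.6,10.7,0],[8.1,-0.9,16.1,0],[10.4,-1.1,21.6,0],[12.5,-1.2,27.1,0],[14.5,-1.2,32.6,0],[16.4,-1.2,38,0],[17.8,-1.2,42,0]]
  ]
}}

```text
time: 57.1
position: [540.0, 11.8, 109.2]
tcp_rot: [180.0, -0.1, 96.7]
wrist_force: [-3.4, 6.9, 3.5]
width: 15.3
grip_force: 58.4
```

Near closed; now creeping down until the stop is felt.

Emit:
{"api": "drive_tool", "payload": {
  "moves": [
    [[0.3,0,1.2,0],[0.6,0,2.4,0],[0.9,0,3.6,0],[1.2,0,4.8,0],[1.5,0,6,0],[1.8,0,7.2,0],[2.1,0,8.4,0],[2.4,0,9.6,0]]
  ]
}}

```text
time: 58.1
position: [539.7, 14.6, 99.7]
tcp_rot: [180.0, -0.1, 96.7]
wrist_force: [-3.3, 9.9, 4.9]
width: 15.2
grip_force: 58.7
```

Emit:
{"api": "drive_tool", "payload": {
  "moves": [
    [[0.2,0,0.6,0],[0.4,0,1.2,0],[0.5,0,1.8,0],[0.6,0,2.4,0],[0.7,0,3,0],[0.7,0,3,0],[0.7,0,3,0],[0.7,0,3,0]]
  ]
}}

```text
time: 59.1
position: [539.6, 15.5, 96.7]
tcp_rot: [180.0, -0.2, 96.7]
wrist_force: [-3.3, 10.4, 4.5]
width: 14.8
grip_force: 58.6
```

Emit:
{"api": "drive_tool", "payload": {
  "moves": [
    [[0,0,0.6,0],[0,0,1.2,0],[0,0,1.8,0],[0,0,2.4,0],[0,0,3,0],[0,0,3,0],[0,0,3,0],[0,0,3,0]]
  ]
}}

```text
time: 60.1
position: [539.5, 16.2, 93.7]
tcp_rot: [180.0, -0.2, 96.7]
wrist_force: [-3.7, 18.4, 6.5]
width: 14.9
grip_force: 58.9
```

Emit:
{"api": "drive_tool", "payload": {
  "moves": [
    [[0,0,0.5,0],[0,0,1,0],[0,0,1.5,0],[0,0,2,0],[0,0,2,0],[0,0,2,0],[0,0,2,0],[0,0,2,0]]
  ]
}}

```text
time: 61.1
position: [539.6, 16.2, 93.3]
tcp_rot: [179.9, -0.2, 96.7]
wrist_force: [-11.7, 17.4, 31.7]
width: 14.6
grip_force: 62.5
```

Closed stop felt (z force 32 N, z stopped at 93.3). Ease off, release, retreat.

Emit:
{"api": "drive_tool", "payload": {
  "moves": [
    [[0.3,0,-0.2,0],[0.6,-0.3,-0.5,0],[1,-0.5,-0.8,0],[1.2,-0.5,-1,0],[1.2,-0.5,-1,0],[1.2,-0.5,-1,0],[1.2,-0.5,-1,0],[1.2,-0.5,-1,0]]
  ]
}}

```text
time: 62.1
position: [539.5, 16.3, 93.4]
tcp_rot: [179.9, -0.1, 96.7]
wrist_force: [-4.3, 7.8, 13.1]
width: 14.8
grip_force: 59.9
```

Emit:
{"api": "drive_tool", "payload": {
  "moves": [
    [[0,0,0,0],[0,0,0,0],[0,0,0,0],[0,0,0,0],[0,0,0,0],[0,0,0,0],[0,0,0,0],[0,0,0,0]]
  ],
  "jaw": 60
}}

```text
time: 63.1
position: [539.3, 15.2, 92.5]
tcp_rot: [180.0, 0.0, 96.7]
wrist_force: [-1.2, -0.0, -0.5]
width: 60.1
grip_force: 0.0
```

Emit:
{"api": "drive_tool", "payload": {
  "moves": [
    [[0,0,-10,0],[0,0,-25,0],[0,0,-40,0],[0,0,-60,0],[0,0,-80,0],[20,0,-110,0],[60,0,-140,0],[100,0,-160,0]]
  ]
}}

```text
time: 64.1
position: [527.7, 115.5, 254.6]
tcp_rot: [179.9, 0.0, 96.6]
wrist_force: [1.5, 0.4, -0.2]
width: 59.8
grip_force: 0.0
```

```bash
python3 - <<'E'
from h import *
c={n:cap(n) for n in["scene","side"]};pickle.dump(c,open("c5.pkl","wb"));p=np.load("deck.npy")
# cheek/top trim: edge-match score vs angle on both views
out={}
L=[((-135,0,98),(135,0,98)),((-135,250,98),(135,250,98)),((-135,0,98),(-135,250,98)),((135,0,98),(135,250,98)),((135,0,2),(135,250,2))]
for a in np.arange(-.03,.2,.01):
    s=0
    for n in c:
        g=cv2.cvtColor(c[n]["image"],cv2.COLOR_RGB2GRAY).astype(float);g=g-cv2.GaussianBlur(g,(0,0),6)
        for A,B in L:
            P=np.array([W(np.r_[p[:3],a],np.array(A)*(1-t)+np.array(B)*t,1) for t in np.linspace(.05,.95,60)])
            u=proj(c[n],P).astype(np.float32);s+=cv2.remap(g.astype(np.float32),u[:,:1],u[:,1:],1).mean()
    out[round(a,2)]=round(float(s),0)
print(out)
print([proj(c[n],W(np.r_[p[:3],0],(0,308,75),1)).round().tolist() for n in c])
for n,(x,y) in{"scene":(289,183),"side":(266,200)}.items():
    g=c[n]["image"][y-40:y+40,x-40:x+40].sum(2);ys,xs=np.where(g<90);print(n,xs.min()+x-40,xs.max()+x-40,ys.min()+y-40,ys.max()+y-40) if len(xs) else print(n)
E
```

```text
{np.float64(-0.03): 192.0, np.float64(-0.02): 253.0, np.float64(-0.01): 304.0, np.float64(0.0): 337.0, np.float64(0.01): 346.0, np.float64(0.02): 311.0, np.float64(0.03): 255.0, np.float64(0.04): 199.0, np.float64(0.05): 143.0, np.float64(0.06): 90.0, np.float64(0.07): 52.0, np.float64(0.08): 31.0, np.float64(0.09): 19.0, np.float64(0.1): 10.0, np.float64(0.11): 3.0, np.float64(0.12): -3.0, np.float64(0.13): -9.0, np.float64(0.14): -15.0, np.float64(0.15): -20.0, np.float64(0.16): -23.0, np.float64(0.17): -21.0, np.float64(0.18): -16.0, np.float64(0.19): -11.0}
[[[297.0, 188.0]], [[264.0, 197.0]]]
scene 275 328 163 192
side 263 269 197 210
```

```bash
python3 - <<'E'
from h import *
a,b=pickle.load(open("c4.pkl","rb"))["scene"]["image"].astype(int),pickle.load(open("c5.pkl","rb"))["scene"]["image"].astype(int)
z=pickle.load(open("c0.pkl","rb"))["scene"]["image"].astype(int)
for n,(x0,y0,x1,y1) in dict(tub=(350,208,424,280),bin=(375,145,437,203),jar=(307,140,334,175),bottles=(217,258,310,307)).items():
    for q,m in((a,"c4"),(z,"c0")): print(n,m,(abs(q-b)[y0:y1,x0:x1].sum(2)>90).sum(),end=' ')
from bench import order
print(order.hand_in())
E
```

```text
tub c4 417 tub c0 824 bin c4 1409 bin c0 71 jar c4 113 jar c0 384 bottles c4 6 bottles c0 4 the job is handed in; nothing more can be done
None
```

The job is handed in: the guard went up onto its stop, both stray caps are in the scrap bin, both divider plates are in the wash tub, and the guard is closed and released. The bottles and jar were not touched, though the jar's final position wasn't clearly confirmed because shadows changed that part of the picture.

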